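# Hold a strap hinge leaf in line for its pin

## Robot

A 7-joint arm with a two-finger parallel gripper is mounted at the origin on the work surface. World frame = base frame: x ahead of the robot, y to its left, z up, the work surface at z = 0. Lengths are in mm, angles in rad, forces in N, time in s.
With the tool pointing down it reaches from about 375 to 925 mm from the base axis. Payload 3.1 kg.
Tool frame: the origin (TCP) lies midway between the tips of the shut fingers; the grasp point (between the pads) lies 19 mm behind it; y points along the fingers, x is the direction in which the jaws open and shut, and the axes are right-handed (so a half turn about y gives the same grasp; the last joint's range is limited). The gripper opens to 85 mm and grips with 20 to 120 N. Pads are 22 mm wide; open, the fingers measure 114 mm over their backs; the gripper's body (76 mm by 85 mm) begins 54 mm behind the grasp point. The pads swing forward as they close: fully open they stand 13 mm farther back than shut.
Start: joints at [-1.217, 0.383, 0.044, 1.598, -0.018, 1.161, -0.05], TCP at [283.76, 584.794, 231.269] pointing down, gripper open.
Joint ranges: [-2.61, 2.61], [-0.41, 2.15], [-1.48, 1.57], [0, 2.5], [-1.57, 4.71], [0.05, 1.97], [-2.85, 2.85]. Speed limits (rad/s): [2.79, 2.79, 3.14, 3.14, 3.14, 3.14, 3.14].

## Interface

Orientations are given as a 3x3 rotation matrix whose columns are the frame's x, y, z axes.
In Python, from cell import ctrl gives the robot as it stands. The module is installed in compiled form; this text tells all that it offers.
- The arm moves only by the shell command python3 -m handwheel 'ROWS' [OPENING] [FORCE]. ROWS is JSON, a list of rows, each a list of 4 numbers: the shift along the tool's x, y, z as a fraction of full scale, then the turn about the tool's y as a fraction of full scale. In form: [[x, y, z, twist], ...]. A call has 1 to 12 rows; each row shifts and turns the commanded pose from where the row before left it, along the tool's axes as they then stand; what a row does not reach is not made up. Full scale, the value 1, is 3 cm for a shift and 5 degrees for a turn. A row lasts 1/12 s, in which the tool goes at most 41.7 mm and 7.16 degrees, less where a joint would pass 70% of its speed; a pose out of reach is approached as far as the arm can. A call with a number of a shift or a turn outside -1 to 1 is refused whole. A call with a gripper value outside its range is refused whole. OPENING is the opening, from -1 (shut) to 1 (fully open), set as the call begins (- or left out, the last holds). The fingers move at their own pace and stop on an object; FORCE is the grip in N (left out, the last holds). Time passes only in rows, so rows that do not move let the fingers close. It gives the time, the measured TCP pose, the force and the opening at its end, in the units of the state.
- ctrl.get_state(): the state, without advancing time (a new reading comes with each control period).
- ctrl.get_image(name): name is "scene" or "top" or "wrist"; returns a dict with "pixels" (480x640x3 uint8, red, green, blue), "fx", "fy", "cx", "cy" (pixels), "R" (3x3) and "t" (3): a world point X has camera coordinates R X + t. Camera axes: x right, y down, z forward; pixel columns grow to the right and rows downward; lengths in mm; the calibration is good to about 2 mm. A picture is of the moment at which its call begins. There is no depth.
- ctrl.sign_off(): hands the job in, once; it reports no verdict.
Trained networks look in a picture, given as the dict that the camera call returned (one of the last four; its "shot" number tells which), for a name from the list of things; names that differ only in an ending like _2 or _b are one class to them, and where a whole thing is asked for, a point or a joint stands for the part that bears it (a point fixed in the world has none). Each returns a list of dicts, best first, with "confidence" (0 to 1); they miss things now and then, are a little off and sometimes report something else, mostly with a low value. They report only what shows in the picture. A call takes as long as a camera call. They do not tell look-alikes from the thing itself.
- ctrl.silhouettes(picture, query): "region" (480x640 bool, what is visible of it) and "rect" ([centre column, centre row, width, height] in pixels, round what is visible of it).
- ctrl.spot_point(picture, query): "pixel" ([column, row] in pixels: a listed point, or the origin of a listed thing).
The state is a dict: "t": time; "qpos": joint angles; "qd": joint speeds; "joint_torque": joint torques, N m; "tcp_pos": TCP position; "ee_rot": TCP orientation; "wrist_force": force on the tool from outside, world axes, zero at the start; "torque": the same for the moment, N m; "opening": finger opening in mm.
Only numpy, scipy, OpenCV 4.12 (cv2) and the standard library are available. Lean on these libraries where they do the work, as an engineer would, in place of code of your own. Each camera call takes 0.05 s, during which the arm holds its last target. There are 200 camera calls.

## Task

I am about to pin this hinge on the red jamb clamped to the welding positioner. First push the positioner's red mushroom stop fully in, so the table cannot turn, and leave it in; only then pick up the loose strap leaf (the one with a single eye) and bring its eye down between the two knuckles on the jamb so that the holes line up for the pin, the strap lying level and pointing straight out away from the jamb. Finish while holding it there in the air with the gripper, steady and in line, not resting on the knuckles or anything else, and leave the other things on the table where they lie.

Things in the scene. Friction and masses are not known exactly. Their poses are not given: they have to be found in the camera images.
- positioner: Bench-top welding positioner, fixed: blue box 240 x 400 x 70 mm. Origin: centre of its underside; x away from the robot, y left, turned by its yaw. At its +y end a grey panel with a yellow stop box (74 x 74 mm, top 102 mm up); at its -y end a steel turntable 230 mm across, top 94 mm up, carrying the jamb; it is geared and does not turn when pushed. Force on this body counts all it carries.
- stop_button (a joint): Travel of the red mushroom stop in m: 0 is out, 0.008 fully in. It needs about 5 N straight down and stays in where it was pushed to.
- stop_top (a point): Centre of the top of the red mushroom head (42 mm across, dome, 140 mm above the table when out, on the yellow stop box). It goes down as it is pressed.
- fork_bore (a point): On the pin axis of the jamb's hinge fork, midway between its two knuckles, 160 mm above the table. y is the level pin axis, -x points straight out from the jamb towards the robot, z up. Knuckles: tubes along y, 32 mm outside, 18 mm bore, 28 mm long, with 58 mm free between them. Between and in front (-x) of them is free air down to the turntable, 66 mm below.
- jamb_top (a point): Centre of the top face of the jamb, a red square tube 50 x 50 x 200 mm lying along y, clamped on the turntable; same axes as fork_bore, 46 mm behind it (+x) and 16 mm lower. The fork's 10 mm plate lies on it. Two strap clamps at y = +81 and -81 mm; their studs and nuts, at x = +34 mm, reach 30 mm above this face.
- strap_leaf: The loose steel strap leaf itself (about 0.4 to 0.7 kg); origin on its underside right below strap_grip, same axes as the points.
- strap_grip (a point): Point to grip the strap leaf by: half-way up its strap, 5 mm above its underside. The strap is a flat bar 10 mm thick and 50 mm wide (along y), from x = -60 to x = +42 mm; its two long edges are free to be gripped across y. x points along the strap towards its eye, z up as it lies. It lies flat on the table with the eye's pin axis level.
- strap_eye (a point): Centre of the strap leaf's eye, on the bore axis: 55 mm along x and 11 mm up z from strap_grip. The eye is a tube along y, 32 mm outside, 18 mm bore, 50 mm long; its bottom is flush with the strap's underside. Same axes as strap_grip. Lined up, it is at fork_bore with the same axes.
- spare_fork: Another hinge's fork leaf lying loose: plate 46 x 114 x 10 mm with two knuckles. Not wanted; leave alone. It and the strap leaf may lie in each other's place.
- hinge_pin: The hinge pin, lying near the robot: 16 mm round bar about 145 mm long with a tapered nose, the other end bent at right angles. Leave alone; the fitter drives it.
- spray_can: Blue and white spray can, 66 mm across, 195 mm high, upright. Leave alone.
- chipping_hammer: Hammer with a wooden handle lying on the table, near the robot at its left. Leave alone.
- wire_brush: Wire brush with a wooden handle, about 270 mm long, lying on its bristles at the left. Leave alone.
- marker: Orange square marker 150 x 11 x 10 mm lying on the table. Leave alone.
- magnet_square: Red triangular welding magnet, 16 mm thick, lying on the table. Leave alone.
Things that resemble listed ones, but are neither listed nor needed, are in the scene too. What is shaped like the strap_leaf but green or turquoise is not meant.

How it is judged:
By the outcome, as a careful person would: the job done as asked, in the order asked, and still so for the second after the job is handed in, while the arm keeps its last pose, push and grip.
It also fails if it takes over 54 s, if anything falls off the work surface, if the arm or the gripper's body presses on something with over 40 N, if the wrist force passes 120 N, or if a joint passes its speed limit or range.

## Working session

There is one attempt and no reset: what is moved stays moved. The work goes in short steps, Python scripts to look and compute and a shell command to move; the robot and the scene stay as the last step left them, time stands still between calls to the robot, and variables do not carry over. Pictures are saved under pics/ and viewed, about 8 in all and at most 12, crops included, and the job is handed in when it is done.

```bash
mkdir -p pics; cat > h.py <<'E'
import numpy as np, cv2
from cell import ctrl
def snap(n,f=None):
    p=ctrl.get_image(n)
    if f: cv2.imwrite('pics/'+f,p['pixels'][:,:,::-1])
    return p
def ray(p,px):
    R=np.array(p['R']);t=np.array(p['t'])
    d=R.T@np.array([(px[0]-p['cx'])/p['fx'],(px[1]-p['cy'])/p['fy'],1]);return -R.T@t,d
def at_z(p,px,z):
    c,d=ray(p,px);return c+d*(z-c[2])/d[2]
def proj(p,X):
    c=np.array(p['R'])@X+np.array(p['t']);return np.array([p['fx']*c[0]/c[2]+p['cx'],p['fy']*c[1]/c[2]+p['cy']])
E
python3 - <<'E'
from h import *
np.set_printoptions(precision=3,suppress=True)
s=ctrl.get_state();print(s['t'],s['tcp_pos'],np.array(s['ee_rot']),s['opening'])
Z=dict(stop_top=140,fork_bore=160,jamb_top=144,strap_grip=5,strap_eye=16,positioner=0,spare_fork=0)
for n in ('top','scene'):
    p=snap(n,n+'.png');R=np.array(p['R']);print(n,-R.T@np.array(p['t']))
    for q,z in Z.items():
        for r in ctrl.spot_point(p,q)[:3]: print(q,round(r['confidence'],2),np.array(r['pixel']),at_z(p,r['pixel'],z))
E
```

```text
0.0 [283.349 583.917 229.861] [[ 0.436 -0.001 -0.9  ]
 [ 0.9   -0.002  0.436]
 [-0.003 -1.    -0.   ]] 85.70564460912034
top [ 444.076  -20.578 1238.342]
stop_top 0.58 [201.6 209.9] [587.221 263.2   140.   ]
fork_bore 0.78 [286.3 191.9] [634.94   53.676 160.   ]
strap_grip 0.92 [499.4 333.6] [ 285.402 -535.959    5.   ]
strap_grip 0.79 [440.1 184.6] [ 696.02  -366.959    5.   ]
strap_grip 0.74 [381.9 239. ] [ 537.978 -205.96     5.   ]
strap_eye 0.96 [440.4 205.9] [ 634.001 -365.384   16.   ]
strap_eye 0.96 [511.5 352. ] [ 237.919 -564.74    16.   ]
strap_eye 0.61 [181.3 277.8] [415.283 342.337  16.   ]
positioner 0.8 [255.4 196.1] [648.793 150.824   0.   ]
positioner 0.26 [283.6 195.8] [651.996  71.904   0.   ]
spare_fork 0.92 [440.  245.7] [ 524.197 -370.041    0.   ]
scene [1249.055 -729.122  984.233]
stop_top 0.63 [408.  204.3] [590.489 254.254 140.   ]
fork_bore 0.61 [367.5 242.7] [632.746  42.29  160.   ]
jamb_top 0.95 [384.9 247.7] [662.331  72.195 144.   ]
jamb_top 0.57 [411.7 204. ] [599.698 257.424 144.   ]
strap_grip 0.72 [361.7 211.2] [407.708 286.393   5.   ]
strap_grip 0.63 [ 84.4 340.5] [ 281.512 -535.857    5.   ]
strap_grip 0.57 [269.3 323.7] [ 547.25  -202.251    5.   ]
strap_eye 0.87 [ 57.5 337.6] [ 240.191 -577.48    16.   ]
strap_eye 0.85 [233.3 386.2] [ 632.492 -375.815   16.   ]
strap_eye 0.79 [377.7 200.1] [414.474 351.497  16.   ]
positioner 0.86 [393.6 274.3] [646.826 142.423   0.   ]
spare_fork 0.67 [339.1 187.5] [267.819 336.068   0.   ]
spare_fork 0.58 [198.7 363.2] [ 519.426 -386.416    0.   ]
```

View pics/top.png

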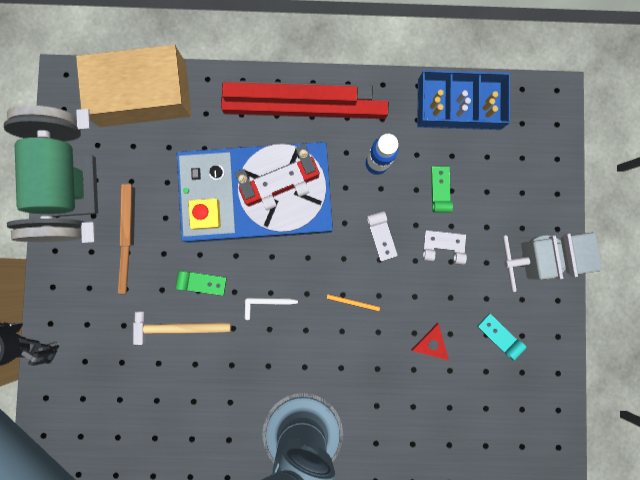

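View pics/scene.png

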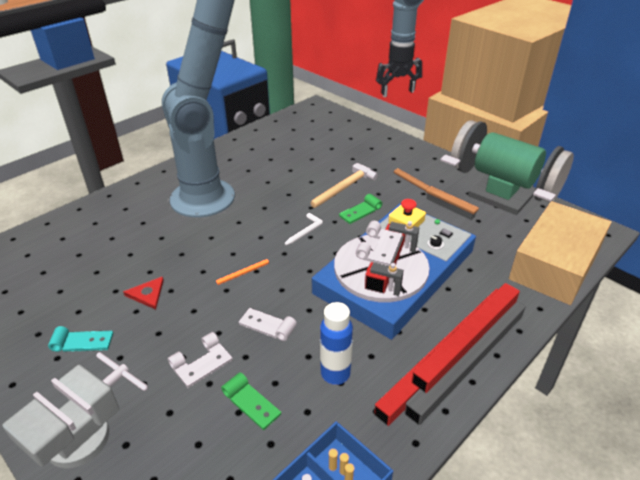

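Top view: the grey single-eye strap is at (381,239) with its eye at (377,219). The spare fork is at (445,245), the stop at (201,212), and the jamb clamps at (247,189) and (306,163), so the jamb is yawed about 24°. The scene view agrees. I'll move to above the stop with the fingers shut.

```bash
python3 -m handwheel '[[-0.4,0,-1,0],[-0.4,0,-1,0],[-0.4,0,-1,0],[-0.4,0,-1,0],[-0.4,0,-1,0],[-0.4,0,-1,0],[-0.4,0,-1,0],[-0.4,0,-1,0],[-0.4,0,-1,0],[-0.4,0,-1,0],[-0.4,0,-0.8,0],[0,0,0,0]]' -1 40
python3 - <<'E'
from h import *
np.set_printoptions(precision=3,suppress=True)
s=ctrl.get_state();print(s['t'],s['tcp_pos'],s['opening'])
p=snap('wrist','w1.png');print(-np.array(p['R']).T@np.array(p['t']))
Z=dict(stop_top=140,fork_bore=160,jamb_top=144)
for q,z in Z.items():
        for r in ctrl.spot_point(p,q)[:3]: print(q,round(r['confidence'],2),np.array(r['pixel']),at_z(p,r['pixel'],z))
E
```

```text
t: 1.8
tcp_pos: [523.3, 316.1, 231.7]
ee_rot: [[0.447, 0.004, -0.894], [0.894, -0.004, 0.447], [-0.002, -1.0, -0.005]]
wrist_force: [1.2, -0.3, 1.1]
opening: -0.1
1.8 [523.291 316.098 231.687] -0.08662705814937102
[462.148 345.744 372.787]
```

View pics/w1.png

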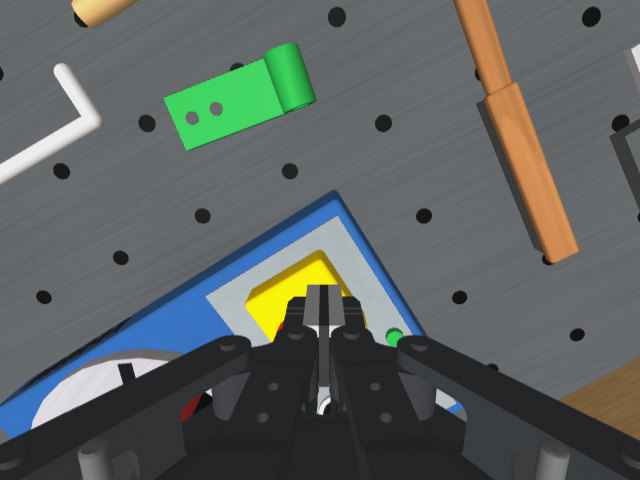

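Wrist view: the camera looks from the tool's +z side. The button is hidden behind the fingers, with the yellow box at (310,290). I'll measure the red cap from the static pictures taken at the start, and enlarge the jamb and strap.

```bash
python3 - <<'E'
from h import *
np.set_printoptions(precision=2,suppress=True)
P={}
for n,b in (('top',(185,195,222,230)),('scene',(385,190,432,225))):
    p=ctrl.get_image(n);p['pixels']=cv2.imread(f'pics/{n}.png')[:,:,::-1];P[n]=p
    x0,y0,x1,y1=b;c=p['pixels'][y0:y1,x0:x1].astype(int)
    m=((c[...,0]>120)&(c[...,1]<70)&(c[...,2]<70)).astype(np.uint8)
    k,l,st,ce=cv2.connectedComponentsWithStats(m);
    for i in range(1,k):
        if st[i,4]>15: print(n,st[i],ce[i]+[x0,y0],at_z(p,ce[i]+[x0,y0],135))
T=P['top']['pixels'][:,:,::-1];S=P['scene']['pixels'][:,:,::-1]
a=cv2.resize(T[140:220,230:330],None,fx=4,fy=4,interpolation=2)
b=cv2.resize(T[205:270,355:455],None,fx=4,fy=4,interpolation=2)
c=cv2.resize(S[210:310,340:440],None,fx=4,fy=4,interpolation=2)
o=np.zeros((600,800,3),np.uint8);o[:320,:400]=a;o[320:580,:400]=b;o[:400,400:]=c
cv2.imwrite('pics/c.png',o)
E
```

```text
top [  7   9  16  15 153] [199.3 211.1] [584.71 270.06 135.  ]
scene [17 10 14 12 74] [408.49 205.57] [591.   256.46 135.  ]
```

View pics/c.png

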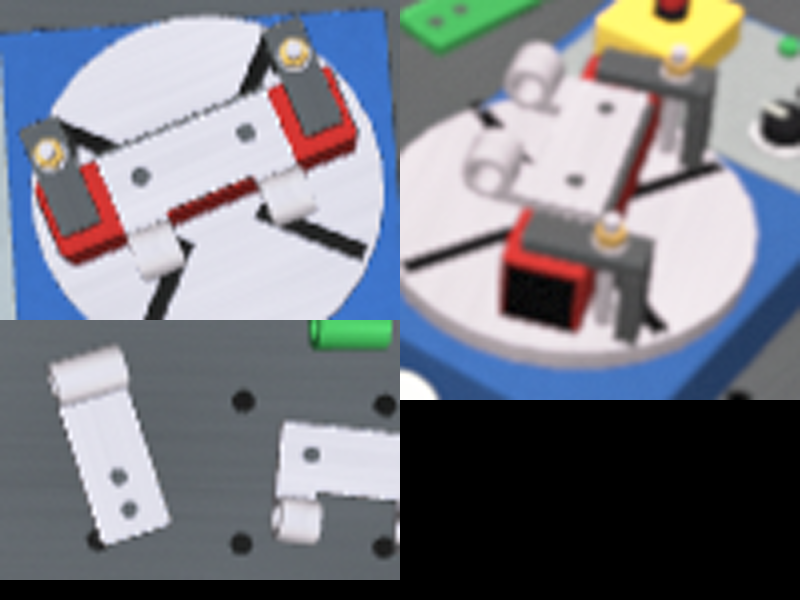

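Crop: knuckles and nuts are clear in both views. Top knuckles are at (269,202) and (302,189), and top nuts at (242,178) and (303.5,153). The strap's eye is at (377,219) and its tail end at (389,258). I'll fit the fork and the strap from these.

```bash
python3 - <<'E'
from h import *
from scipy.optimize import least_squares
np.set_printoptions(precision=2,suppress=True)
P={n:ctrl.get_image(n) for n in('top','scene')}
obs=[('top',(0,43,5),(268.75,202.5)),('top',(0,-43,5),(302,189.5)),('scene',(0,43,0),(373.75,228.75)),('scene',(0,-43,0),(364.25,251.25)),
('top',(80,81,12),(242,178.25)),('top',(80,-81,12),(303.5,153.25)),('scene',(80,81,12),(410,225)),('scene',(80,-81,12),(393,268))]
def f(v,full=0):
    c,s=np.cos(v[2]),np.sin(v[2]);R=np.array([[c,-s,0],[s,c,0],[0,0,1]])
    return np.concatenate([proj(P[n],np.array([v[0],v[1],160])+R@np.array(l))-o for n,l,o in obs])
r=least_squares(f,[630,50,.4]);print(r.x,np.degrees(r.x[2]));print(r.fun.reshape(-1,2))
e=at_z(P['top'],(377,218.75),22);t=at_z(P['top'],(389,258),10);print(e,t,e-t,np.degrees(np.arctan2(*(e-t)[1::-1])))
E
```

```text
[625.9   53.75   0.42] 23.994071202910614
[[ 0.86 -0.63]
 [ 0.38 -0.92]
 [-0.08 -0.16]
 [-1.18 -0.96]
 [ 0.32 -1.28]
 [ 0.8  -1.22]
 [ 0.2  -2.25]
 [-0.2  -3.01]]
[ 592.23 -188.81   22.  ] [ 485.42 -225.91   10.  ] [106.81  37.11  12.  ] 19.158424149052998
```

```bash
python3 -m handwheel '[[-0.25,0,-1,0],[-0.25,0,-1,0],[-0.22,0,-0.6,0],[0,0,0,0],[0,0.9,0,0],[0,0.9,0,0],[0,0.5,0,0],[0,0,0,0]]' -1 40
```

```text
t: 2.87
tcp_pos: [574.1, 271.2, 157.4]
ee_rot: [[0.434, -0.009, -0.901], [0.901, -0.004, 0.434], [-0.007, -1.0, 0.006]]
wrist_force: [-0.4, -0.4, -0.4]
opening: -0.1
```

```bash
python3 -m handwheel '[[0.05,0,-0.4,0],[0,0.5,0,0],[0,0.2,0,0],[0,0.1,0,0],[0,0.1,0,0],[0,0,0,0],[0,0,0,0]]'; python3 -m handwheel '[[0,0.05,0,0],[0,0.05,0,0],[0,0.05,0,0],[0,0,0,0]]'; 
```

```text
t: 3.45
tcp_pos: [590.9, 267.4, 136.5]
ee_rot: [[0.437, 0.002, -0.9], [0.9, 0.001, 0.437], [0.002, -1.0, -0.002]]
wrist_force: [0.8, -0.4, 3.2]
opening: -0.2
t: 3.78
tcp_pos: [590.9, 267.4, 132.0]
ee_rot: [[0.437, 0.002, -0.9], [0.9, 0.001, 0.437], [0.002, -1.0, -0.002]]
wrist_force: [0.6, -1.1, 6.7]
opening: 0.2
```

```bash
python3 -m handwheel '[[0,0.05,0,0],[0,0.03,0,0],[0,0,0,0]]'; python3 -m handwheel '[[0,0.05,0,0],[0,0,0,0]]'; 
```

```text
t: 4.03
tcp_pos: [591.1, 267.4, 131.8]
ee_rot: [[0.437, 0.002, -0.9], [0.9, 0.001, 0.437], [0.002, -1.0, -0.001]]
wrist_force: [-2.7, -2.6, 14.5]
opening: -0.1
t: 4.2
tcp_pos: [591.1, 267.4, 131.7]
ee_rot: [[0.437, 0.002, -0.9], [0.9, 0.002, 0.437], [0.002, -1.0, -0.001]]
wrist_force: [-4.9, -3.4, 19.6]
opening: 0.0
```

The stop bottomed out: travel of about 8 mm, with force rising to 20 N at 131.7 mm. I'll rise and turn so that the wrist camera will be on the eye side.

```bash
python3 -m handwheel '[[0,-1,0,0],[0,-1,0,0],[0,-1,0,1],[0,-1,0,1],[0,-0.3,0,1],[0,0,0,1],[0,0,0,1],[0,0,0,1],[0,0,0,1],[0,0,0,1],[0,0,0,1],[0,0,0,1]]' 0.7 100;  python3 -m handwheel '[[0,0,0,1],[0,0,0,1],[0,0,0,1],[0,0,0,1],[0,0,0,1],[0,0,0,1],[0,0,0,1],[0,0,0,1],[0,0,0,1],[0,0,0,1],[0,0,0,1],[0,0,0,1]]' ; python3 -m handwheel '[[0,0,0,1],[0,0,0,1],[0,0,0,1],[0,0,0,1],[0,0,0,1],[0,0,0,0]]'
python3 - <<'E'
from h import *
s=ctrl.get_state();R=np.array(s['ee_rot']);print(R.T@(np.array([530,-209,240])-s['tcp_pos'])/30,s['qpos'])
p=snap('top');p0=cv2.imread('pics/top.png')
import numpy as np
for r in ctrl.spot_point(p,'stop_top')[:2]:print(r)
E
```

```text
t: 5.2
tcp_pos: [588.5, 267.9, 254.2]
ee_rot: [[0.971, -0.003, -0.241], [0.241, -0.0, 0.971], [-0.003, -1.0, 0.0]]
wrist_force: [-0.8, 0.0, 0.4]
opening: 72.9
t: 6.2
tcp_pos: [588.5, 267.9, 254.2]
ee_rot: [[0.694, -0.003, 0.72], [-0.72, -0.0, 0.694], [-0.002, -1.0, -0.002]]
wrist_force: [-1.5, 0.3, 0.2]
opening: 72.3
t: 6.7
tcp_pos: [588.5, 267.9, 254.2]
ee_rot: [[0.327, -0.003, 0.945], [-0.945, -0.001, 0.327], [-0.0, -1.0, -0.003]]
wrist_force: [0.1, -0.0, -0.4]
opening: 72.6
[14.3853325   0.49016255 -7.04239007] [-0.99537155  0.41675352  0.66285261  1.60395116 -0.26914538  1.21680256
 -1.51697102]
{'pixel': [200.6, 212.0], 'confidence': 0.48}
```

```bash
python3 -m handwheel '[[0.96,0,-0.47,0],[0.96,0,-0.47,0],[0.96,0,-0.47,0],[0.96,0,-0.47,0],[0.96,0,-0.47,0],[0.96,0,-0.47,0],[0.96,0,-0.47,0],[0.96,0,-0.47,0],[0.96,0,-0.47,0],[0.96,0,-0.47,0],[0.96,0,-0.47,0],[0.96,0,-0.47,0]]';  python3 -m handwheel '[[0.96,0,-0.47,0],[0.96,0,-0.47,0],[0.96,0,-0.47,0],[0,1,0,0],[0,0,0,0],[0,0,0,0]]'
python3 - <<'E'
from h import *
np.set_printoptions(precision=2,suppress=True)
p=snap('wrist','w2.png')
for q,z in dict(strap_grip=5,strap_eye=16).items():
    for r in ctrl.spot_point(p,q)[:2]: print(q,r,at_z(p,r['pixel'],z))
s=ctrl.get_state();R=np.array(s['ee_rot']);print(R.T@(np.array([540,-207,80])-s['tcp_pos'])/30,s['qpos'])
E
```

```text
t: 7.8
tcp_pos: [542.5, -115.8, 255.7]
ee_rot: [[0.33, 0.0, 0.944], [-0.944, 0.001, 0.33], [-0.001, -1.0, 0.0]]
wrist_force: [1.3, 0.5, -0.6]
opening: 72.4
t: 8.3
tcp_pos: [530.1, -209.7, 224.4]
ee_rot: [[0.328, -0.004, 0.945], [-0.945, 0.001, 0.328], [-0.003, -1.0, -0.003]]
wrist_force: [0.7, 0.3, -0.7]
opening: 72.7
strap_grip {'pixel': [321.1, 192.8], 'confidence': 0.86} [ 541.78 -204.45    5.  ]
strap_grip {'pixel': [551.2, 96.9], 'confidence': 0.83} [ 690.72 -371.18    5.  ]
strap_eye {'pixel': [527.2, 160.4], 'confidence': 0.75} [ 632.41 -371.05   16.  ]
[0.01 4.89 0.25] [-0.42  0.32  0.87  1.83 -0.27  1.12 -0.69]
```

View pics/w2.png

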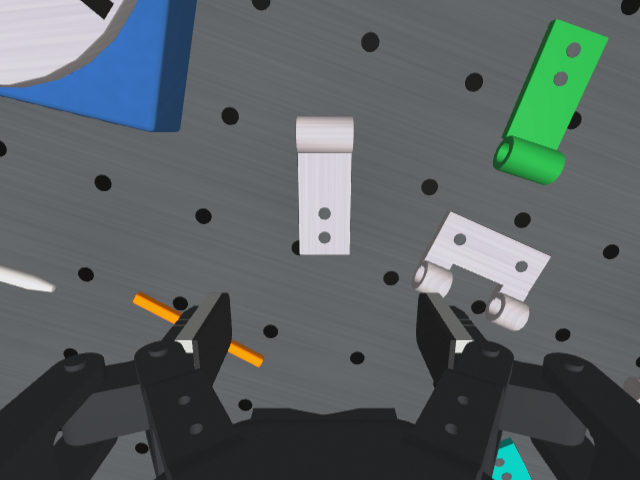

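Wrist view: the strap is centred between the open fingers, with its eye at (325,134) and its tail edge at (301..350,254). I'll work out pose and yaw.

```bash
python3 - <<'E'
from h import *
np.set_printoptions(precision=3,suppress=True)
p=snap('wrist')
c=p['pixels'].astype(int);m=(c.min(2)>170).astype(np.uint8)
k,l,st,ce=cv2.connectedComponentsWithStats(m);i=l[185,325];print(st[i],ce[i])
mid=[];rows=np.arange(162,245)
for r in rows:
    x=np.where(l[r]==i)[0];mid.append((x[0]+x[-1])/2)
f=np.polyfit(rows,mid,1);a=at_z(p,(np.polyval(f,165),165),10);b=at_z(p,(np.polyval(f,240),240),10)
ys=np.where(l==i)[0];yb=ys.max();tail=at_z(p,(np.polyval(f,yb),yb),10)
u=(a-b)/np.linalg.norm(a-b);print('yaw',np.degrees(np.arctan2(u[1],u[0])),'tail',tail,'grip',tail+60*u)
t=np.where(l[:,325]==i)[0].min();x=np.where(l[135]==i)[0];print(t,x[[0,-1]],at_z(p,(x.mean(),t),20),'eye exp',tail+115*u)
g=tail+60*u;s=ctrl.get_state();R=np.array(s['ee_rot']);g[2]=40;print(R.T@(g-s['tcp_pos'])/30,s['tcp_pos'],np.degrees(np.arctan2(R[1,2],R[0,2])))
E
```

```text
[ 297  157   53  100 4863] [323.254 204.786]
yaw 19.053158318995163 tail [ 486.854 -226.59    10.   ] grip [ 543.567 -207.003   10.   ]Traceback (most recent call last):
  File "<stdin>", line 12, in <module>
IndexError: index 0 is out of bounds for axis 0 with size 0
```

```bash
python3 -m handwheel '[[0.03,0,0.43,0],[0,1,0,0],[0,1,0,0],[0,1,0,0],[0,1,0,0],[0,1,0,0],[0,1,0,0],[0,0.5,0,0],[0,0,0,0]]' 0.6;  python3 -m handwheel '[[0,0.2,0,0],[0,0.2,0,0],[0,0.1,0,0],[0,0,0,0]]'
```

```text
t: 9.25
tcp_pos: [542.3, -204.6, 27.4]
ee_rot: [[0.33, -0.006, 0.944], [-0.944, 0.002, 0.33], [-0.004, -1.0, -0.005]]
wrist_force: [-0.5, 0.2, 0.3]
opening: 68.5
t: 9.58
tcp_pos: [544.7, -206.9, 16.5]
ee_rot: [[0.328, 0.001, 0.945], [-0.945, -0.0, 0.328], [0.001, -1.0, 0.001]]
wrist_force: [-1.1, -0.8, 0.2]
opening: 68.2
```

```bash
python3 -m handwheel '[[0,0.2,0,0],[0,0.2,0,0],[0,0,0,0]]';  python3 -m handwheel '[[0,0.1,0,0],[0,0,0,0]]';python3 -m handwheel '[[0,0.1,0,0],[0,0,0,0]]'
```

```text
t: 9.83
tcp_pos: [543.4, -206.4, 3.1]
ee_rot: [[0.328, -0.001, 0.945], [-0.945, 0.001, 0.328], [-0.001, -1.0, -0.001]]
wrist_force: [-0.1, 0.7, -0.7]
opening: 68.1
t: 10.0
tcp_pos: [543.6, -206.7, 0.4]
ee_rot: [[0.327, -0.001, 0.945], [-0.945, 0.0, 0.327], [-0.0, -1.0, -0.001]]
wrist_force: [0.6, 0.2, -0.2]
opening: 68.5
t: 10.17
tcp_pos: [543.7, -206.7, -2.5]
ee_rot: [[0.327, -0.001, 0.945], [-0.945, 0.0, 0.327], [-0.0, -1.0, -0.0]]
wrist_force: [-0.2, -0.2, 0.5]
opening: 68.1
```

```bash
python3 -m handwheel '[[0,0,0,0],[0,0,0,0],[0,0,0,0],[0,0,0,0],[0,0,0,0]]' -1 60;  python3 -m handwheel '[[0,0,0,0],[0,0,0,0]]' -1 110
```

```text
t: 10.58
tcp_pos: [543.9, -206.2, -1.7]
ee_rot: [[0.328, -0.0, 0.945], [-0.945, 0.002, 0.328], [-0.002, -1.0, 0.0]]
wrist_force: [-1.9, 1.8, 5.7]
opening: 48.6
t: 10.75
tcp_pos: [544.3, -206.5, -1.3]
ee_rot: [[0.328, 0.0, 0.945], [-0.945, 0.001, 0.328], [-0.001, -1.0, 0.001]]
wrist_force: [-2.6, 1.8, 7.0]
opening: 46.7
```

```bash
python3 -m handwheel '[[0,-0.1,0,0],[0,-0.3,0,0],[0,-0.6,0,0],[0,-1,0,0],[0,-1,0,0],[0,-1,0,0],[0,-1,0,0],[0,-1,0,0],[0,-1,0,0],[0,0,0,0]]'
python3 - <<'E'
from h import *
p=snap('wrist','w3.png')
s=ctrl.get_state();R=np.array(s['ee_rot']);c,d=np.cos(.419),np.sin(.419)
print(R.T@(np.array([625.9-95*c,53.75-95*d,220])-s['tcp_pos'])/30,s['qpos'],s['tcp_pos'])
E
```

```text
t: 11.58
tcp_pos: [547.0, -209.4, 213.7]
ee_rot: [[0.326, 0.011, 0.945], [-0.945, -0.003, 0.326], [0.006, -1.0, 0.009]]
wrist_force: [1.1, -1.6, -4.2]
opening: 46.5
[-7.11160896 -0.32411736  2.23016157] [-0.40692849  0.36500864  0.85832723  1.8182463  -0.31054541  1.09171084
 -0.67560865] [ 545.62754323 -208.41745898  210.72242343]
```

View pics/w3.png

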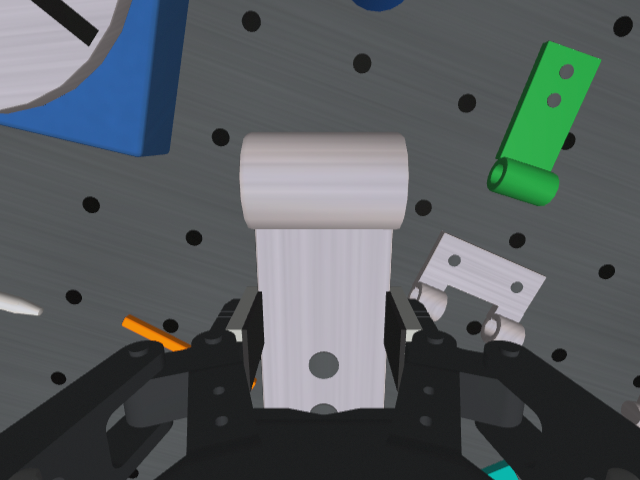

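The strap is held square between the pads, with its eye at (324,181). Next I'll move to a standoff in front of and above the fork, turning 5° to the jamb yaw.

```bash
python3 -m handwheel '[[-0.4,-0.3,0.12,0],[-0.9,0,0.28,0],[-0.9,0,0.28,0],[-0.9,0,0.28,0],[-0.9,0,0.28,0],[-0.9,0,0.28,0],[-0.9,0,0.28,0],[-0.9,0,0.28,0],[-0.4,0,0.15,0],[0,0,0,-0.5],[0,0,0,-0.48],[0,0,0,0]]'
python3 - <<'E'
from h import *
np.set_printoptions(precision=3,suppress=True)
p=snap('wrist','w4.png')
s=ctrl.get_state();R=np.array(s['ee_rot']);print(s['tcp_pos'],R)
for q,z in dict(fork_bore=160,strap_eye=231,jamb_top=144,strap_grip=220).items():
    for r in ctrl.spot_point(p,q)[:2]: print(q,r,at_z(p,r['pixel'],z))
E
```

```text
t: 12.63
tcp_pos: [535.1, 16.2, 214.2]
ee_rot: [[0.408, -0.005, 0.913], [-0.913, -0.002, 0.408], [-0.001, -1.0, -0.005]]
wrist_force: [-0.6, 0.0, -6.9]
opening: 46.6
[535.366  15.745 214.55 ] [[ 0.406 -0.004  0.914]
 [-0.914 -0.001  0.406]
 [-0.001 -1.    -0.005]]
fork_bore {'pixel': [322.5, 65.8], 'confidence': 0.62} [625.486  55.363 160.   ]
strap_eye {'pixel': [324.2, 180.6], 'confidence': 0.9} [584.146  36.23  231.   ]
jamb_top {'pixel': [376.3, 402.1], 'confidence': 0.46} [455.132 -59.363 144.   ]
strap_grip {'pixel': [322.6, 317.9], 'confidence': 0.7} [533.302  14.197 220.   ]
strap_grip {'pixel': [7.7, 217.0], 'confidence': 0.6} [523.712 135.94  220.   ]
```

View pics/w4.png

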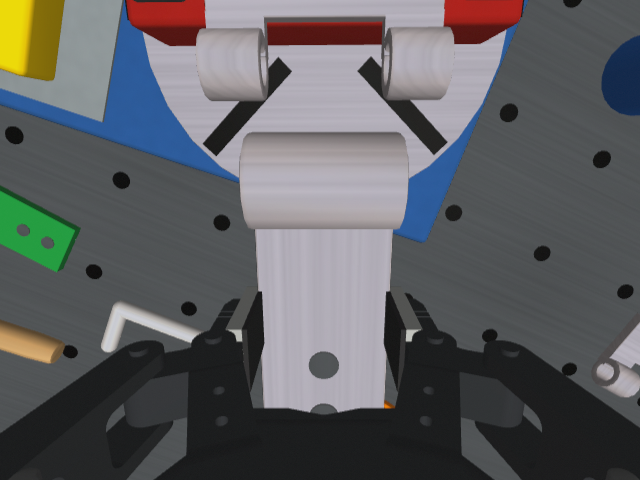

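Close view: knuckles are at rows about 29–100 with the gap over columns 267–384. The eye is at rows 133–229, columns 240–408, with its axis parallel to the fork. I'll compute the eye-to-fork offset from the cylinder tangents.

```bash
python3 - <<'E'
from h import *
np.set_printoptions(precision=2,suppress=True)
p=snap('wrist');s=ctrl.get_state();R=np.array(s['ee_rot']);c=-np.array(p['R']).T@np.array(p['t'])
L=lambda X:R.T@(np.array(X)-s['tcp_pos'])   # tool coords
print('cam in tool',L(c),p['fx'],p['cx'],p['cy'])
g=cv2.cvtColor(p['pixels'],cv2.COLOR_RGB2GRAY)
for col in (228,235,310,330,415,425): print(col,[(r,int(v)) for r,v in enumerate(np.diff(g[:240,col].astype(int))) if abs(v)>25])
for row in (45,65,85,180): print(row,[(r,int(v)) for r,v in enumerate(np.diff(g[row,180:470].astype(int)),180) if abs(v)>25])
def tang(col,r0,r1):
    d=[R.T@ray(p,(col,r))[1] for r in (r0,r1)];a=[np.arctan2(v[2],v[1]) for v in d]
    m=(a[0]+a[1])/2;D=16/np.sin(abs(a[0]-a[1])/2);return m,D
C=L(c)
m,D=tang(324,132.5,229);print('eye y,z by size',C[1]+D*np.cos(m),C[2]+D*np.sin(m),'z by height(TCP+17..)',[C[2]+np.tan(m)*(y-C[1]) for y in (-14,-17,-20)])
for cc,a,b in ((230,29,100),(417,28,99)):
    m,D=tang(cc,a,b);y=L([0,0,160])[1]-R[:,1]@np.array([0,0,0]);y=s['tcp_pos'][2]-160
    print('fork y,z by size',C[1]+D*np.cos(m),C[2]+D*np.sin(m),'by height',y,C[2]+np.tan(m)*(y-C[1]))
def lat(col,row,h): return L(at_z(p,(col,row),h))
z=s['tcp_pos'][2]
print('eye x',lat(240,181,z+17)[0],lat(408,181,z+17)[0],'gap x',lat(267,65,164)[0],lat(384.5,65,164)[0],'world fork',at_z(p,(325.7,65),160))
E
```

```text
cam in tool [   1.4  -141.14   67.38] 378.05482082057455 323.52991788546444 238.77322827966165
228 [(32, -26), (104, 67), (114, -43), (115, -62), (116, -34), (143, 89), (144, 46), (173, -26), (174, -40), (221, -31), (228, 43)]
235 [(32, -29), (104, 53), (106, -45), (107, -62), (108, -33), (135, 91), (136, 43), (178, -48), (179, -30)]
310 [(21, -47), (48, 116), (131, -47), (228, 37)]
330 [(21, -44), (48, 89), (131, -48), (228, 36)]
415 [(102, 63), (111, -46), (112, -63), (113, -28), (139, 55), (140, 59), (173, -29), (174, -42)]
425 [(30, -29), (102, 59), (122, -47), (123, -64), (124, -30), (150, 55), (151, 68), (167, -55), (168, -34)]
45 [(193, 28), (194, 89), (254, -33), (255, -26), (264, -36), (386, 45), (387, 41), (447, -59), (448, -62)]
65 [(193, -28), (255, -41), (257, 59), (262, -27), (263, -41), (265, 53), (271, -64), (272, -50), (279, 61), (280, 78), (361, -43), (362, -76), (371, 49), (372, 64), (377, -77), (379, 77), (384, -77), (386, 47), (387, 43)]
85 [(257, -37), (259, 29), (260, 31), (263, -42), (265, -47), (279, 55), (280, 71), (363, -40), (364, -81), (377, 30), (379, 42), (382, -51), (385, 56)]
180 [(237, 31), (238, -28), (239, 58), (407, -51), (408, -37)]
eye y,z by size -12.81973669643179 51.77964246470922 z by height(TCP+17..) [np.float64(51.9231735225723), np.float64(52.28800158448651), np.float64(52.65282964640071)]
fork y,z by size 63.32180270328686 100.07047626254794 by height 56.37525618035707 98.95998344358452
fork y,z by size 63.47440854102567 100.43239919928033 by height 56.37525618035707 99.28579984832537
eye x -25.731546482524106 29.168996284879256 gap x -24.889141203364602 30.43892695099599 world fork [628.8   53.41 160.  ]
```

```bash
python3 -m handwheel '[[0.03,0,0.5,-0.1],[0,0,0.5,0],[0,0,0.5,0],[0,0.5,0,0],[0,0.5,0,0],[0,0,0,0],[0,0,0,0]]'
python3 - <<'E'
from h import *
p=snap('wrist','w5.png');s=ctrl.get_state();print(s['tcp_pos'],np.array(s['ee_rot']))
q=snap('scene');c=cv2.resize(q['pixels'][200:320,320:440,::-1],(480,480),interpolation=2)
o=np.zeros((480,800,3),np.uint8);o[:480,:320]=cv2.resize(p['pixels'][0:300,160:490,::-1],(320,291))[0:291].copy().repeat(1,0) if False else 0
w=p['pixels'][0:300,160:480,::-1];o[:300,:320]=w;o[:480,320:]=c;cv2.imwrite('pics/c2.png',o)
E
```

```text
t: 13.52
tcp_pos: [577.5, 33.9, 185.7]
ee_rot: [[0.415, -0.003, 0.91], [-0.91, -0.001, 0.415], [-0.001, -1.0, -0.003]]
wrist_force: [-0.1, 0.1, -5.7]
opening: 46.7
[578.58461813  33.75143908 186.79444   ] [[ 4.14403297e-01 -6.32053419e-04  9.10093132e-01]
 [-9.10093345e-01 -3.98785466e-04  4.14403117e-01]
 [ 1.01007007e-04 -9.99999721e-01 -7.40485622e-04]]
```

View pics/c2.png

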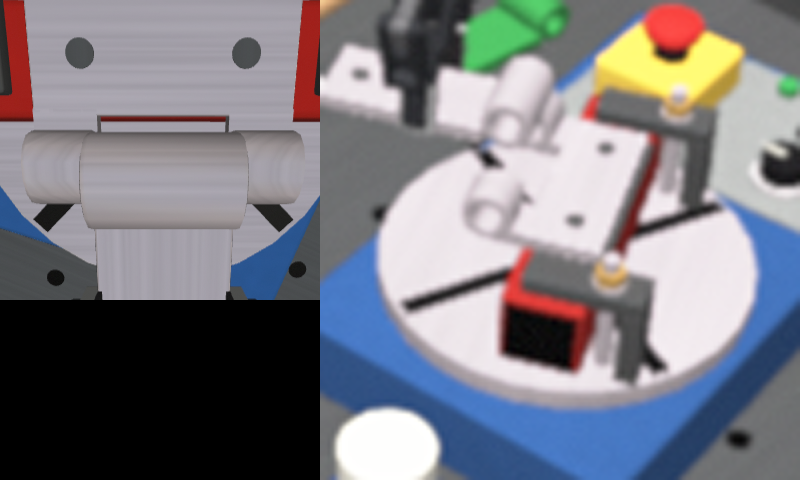

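Wrist crop: the eye sits above the gap. The knuckle outer ends at 22/305 and the eye ends at 80/249 are concentric within 1 px, and their rows are parallel. The stop still looks pushed in. I'll compute the remaining forward offset.

```bash
cat > off.py <<'E'
from h import *
import sys
np.set_printoptions(precision=2,suppress=True)
p=snap('wrist');s=ctrl.get_state();R=np.array(s['ee_rot']);c=-np.array(p['R']).T@np.array(p['t']);C=R.T@(c-s['tcp_pos'])
g=cv2.cvtColor(p['pixels'],cv2.COLOR_RGB2GRAY).astype(int)
for col in eval(sys.argv[1]): print(col,[(r,int(v)) for r,v in enumerate(np.diff(g[100:260,col]),100) if abs(v)>18])
def mid(col,r0,r1,y):
    a=[np.arctan2(v[2],v[1]) for v in (R.T@ray(p,(col,r))[1] for r in (r0,r1))];m=sum(a)/2
    return C[1]+16/np.sin(abs(a[0]-a[1])/2)*np.cos(m),C[2]+np.tan(m)*(y-C[1])
a=eval(sys.argv[2]);z=s['tcp_pos'][2];print(s['tcp_pos'],s['wrist_force'])
print('eye y(size),z',mid(324,*a[0],-16.5)); print('fork y(size),z at y=',z-160,[mid(k,*b,z-160) for k,b in ((205,a[1]),(442,a[2]))])
E
python3 off.py '(200,215,324,435,450)' '((132,229),(131,203),(131,204))'
```

```text
200 [(133, -42), (206, 46), (212, -41), (213, -58), (214, -34), (227, 85), (228, 41), (233, -42), (234, -21)]
215 [(133, -49), (134, -26), (205, -32), (206, -41), (224, 54), (225, 64), (245, -43), (246, -33)]
324 [(118, -21), (119, -42), (120, -32), (124, 79), (125, 38), (131, -43), (228, 34)]
435 [(133, -51), (134, -24), (205, -25), (206, -41), (207, -22), (232, 52), (233, 60), (240, -42), (241, -25)]
450 [(124, 80), (125, 38), (134, -42), (220, -40), (221, 28), (226, -24), (227, -38)]
[579.62  33.78 187.98] [-0.25 -0.48 -6.53]
eye y(size),z (np.float64(-13.263501027131198), np.float64(52.268648945064))
fork y(size),z at y= 27.978203144318684 [(np.float64(33.25515316738091), np.float64(52.9927002258945)), (np.float64(30.61030530637595), np.float64(52.63443107655553))]
```

```bash
python3 -m handwheel '[[0,0.3,0,0],[0,0.3,0,0],[0,0.3,0,0],[0,0.3,0,0],[0,0,0,0],[0,0,0,0]]'; python3 -m handwheel '[[0,0.1,0,0],[0,0.1,0,0],[0,0,0,0],[0,0,0,0]]'
python3 off.py '(190,200,215,324,435,450)' '((132,229),(133,206),(133,206))'
python3 - <<'E'
from h import *
p=snap('wrist');q=snap('scene');c=cv2.resize(q['pixels'][205:285,335:415,::-1],(480,480),interpolation=2)
o=np.zeros((480,800,3),np.uint8);o[:300,:320]=p['pixels'][0:300,160:480,::-1];o[:480,320:]=c;cv2.imwrite('pics/c3.png',o)
E
```

```text
t: 14.17
tcp_pos: [577.6, 34.0, 149.5]
ee_rot: [[0.415, -0.003, 0.91], [-0.91, -0.001, 0.415], [-0.001, -1.0, -0.003]]
wrist_force: [0.2, 0.3, -5.9]
opening: 46.1
t: 14.5
tcp_pos: [578.8, 34.1, 144.8]
ee_rot: [[0.415, -0.0, 0.91], [-0.91, 0.0, 0.415], [-0.0, -1.0, -0.0]]
wrist_force: [-0.0, 0.4, -6.2]
opening: 47.0
190 [(132, -41), (228, -43), (229, -30), (246, 53), (247, 59)]
200 [(132, -41), (228, -41), (229, -30), (236, 79), (237, 39)]
215 [(132, -42), (228, 24)]
324 [(113, -39), (114, -26), (121, 73), (122, 36), (131, -40), (228, 31)]
435 [(132, -48), (133, -25), (228, 35)]
450 [(132, -47), (133, -25), (228, -38), (229, -36), (242, 26), (243, 75)]
[578.92  34.07 145.02] [ 0.11  0.06 -6.02]
eye y(size),z (np.float64(-13.565410048383981), np.float64(52.39655364230711))
fork y(size),z at y= -14.978651969648126 [(np.float64(30.083892041185635), np.float64(55.98059092997999)), (np.float64(29.91263754118191), np.float64(55.87563000315275))]
```

View pics/c3.png

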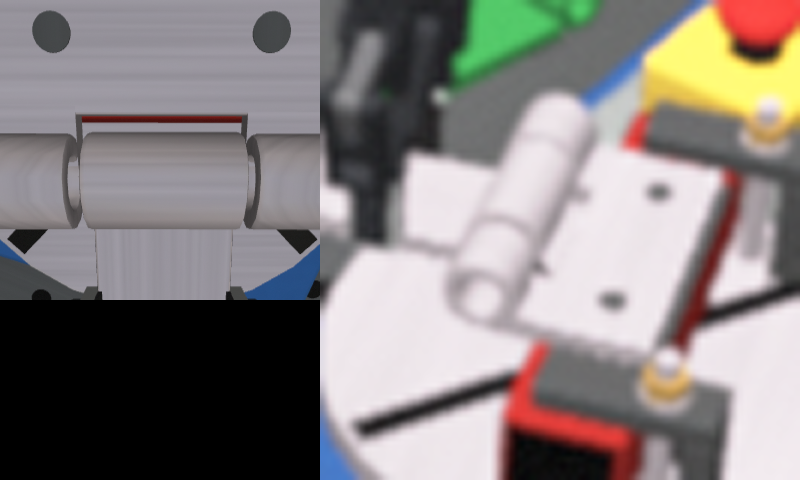

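Eye and knuckles now coincide: rows 131.5–228 for the eye and 132–228.5 for the knuckles, with even gaps either side. I'll check the lateral gaps, and strap level from its apparent width.

```bash
python3 - <<'E'
from h import *
np.set_printoptions(precision=2,suppress=True)
p=snap('wrist');s=ctrl.get_state();R=np.array(s['ee_rot']);c=-np.array(p['R']).T@np.array(p['t'])
C=R.T@(c-s['tcp_pos']);print(s['tcp_pos'],C)
g=cv2.GaussianBlur(cv2.cvtColor(p['pixels'],cv2.COLOR_RGB2GRAY),(1,3),0).astype(int)
for row in (136,145,160,180,200,215): print(row,[(r,int(v)) for r,v in enumerate(np.diff(g[row,215:430]),215) if abs(v)>14])
ref=cv2.imread('pics/w3.png')  # same grasp on dark background
gg=cv2.cvtColor(ref,cv2.COLOR_BGR2GRAY).astype(float);Y=[];Zs=[]
def edge(v): # parabola subpixel
    i=np.abs(v).argmax();a,b,d=np.abs(v[i-1:i+2]);return i+.5*(a-d)/(a-2*b+d)+.5
for row in range(234,288,2):
    d=np.diff(gg[row]);l=edge(d[245:270])+245;r=edge(d[380:402])+380
    dl=R.T@ray(p,(l,row))[1];dr=R.T@ray(p,(r,row))[1]
    y=50/abs(dr[0]/dr[1]-dl[0]/dl[1]);Y.append(C[1]+y);Zs.append(C[2]+y*dl[2]/dl[1])
f=np.polyfit(Zs,Y,1);print('strap top y at z',Zs[0],Y[0],Zs[-1],Y[-1],'tilt deg',np.degrees(np.arctan(f[0])),'rms',np.std(np.polyval(f,Zs)-Y))
E
```

```text
[578.99  34.07 145.14] [   1.37 -141.46   67.58]
136 [(231, 18), (232, 28), (233, 18), (235, -34), (236, -40), (241, 21), (242, 56), (244, -25), (245, -17), (405, 48), (406, 41), (409, -24), (410, -32)]
145 [(224, -18), (241, 38), (405, -53), (416, 23), (417, 26)]
160 [(222, -27), (228, 33), (236, 17), (237, -65), (239, 68), (407, -21), (413, -45), (419, 63)]
180 [(221, -43), (226, 37), (227, 42), (238, -40), (239, 37), (407, -28), (408, 26), (414, -64), (415, -25), (419, 32), (420, 44)]
200 [(222, -33), (223, -21), (228, 21), (229, 27), (238, -27), (239, -16), (240, 58), (406, -38), (412, -30), (413, -21), (418, 57), (419, 16)]
215 [(225, -25), (226, -25), (240, 18), (241, 56), (242, -25), (403, -40), (404, -42), (415, 44), (416, 18)]
strap top y at z 32.5976826976271 -8.621357494435046 12.105619473412446 -8.171756198476459 tilt deg -0.18246424473644796 rms 0.3923558920225741
```

The eye sits about 1 mm high and about 0.8 mm to the right. The strap is level within about 0.7°. I'll make a small correction.

```bash
python3 -m handwheel '[[-0.03,0.035,0,0],[0,0,0,0],[0,0,0,0],[0,0,0,0]]'
python3 off.py '(190,200,324,440,450)' '((131.5,228.5),(132,229),(132,229))'
python3 - <<'E'
from h import *
p=snap('wrist','w6.png');g=cv2.cvtColor(p['pixels'],cv2.COLOR_RGB2GRAY).astype(int)
for row in (160,180,200): print(row,[(r,int(v)) for r,v in enumerate(np.diff(g[row,215:430]),215) if abs(v)>20])
q=snap('top');r=ctrl.spot_point(q,'stop_top')
for n in ('strap_eye','fork_bore'): print(n,[x for x in ctrl.spot_point(p,n)[:1]])
E
```

```text
t: 15.03
tcp_pos: [578.4, 35.0, 143.8]
ee_rot: [[0.415, -0.0, 0.91], [-0.91, 0.0, 0.415], [-0.0, -1.0, -0.0]]
wrist_force: [-0.2, 0.6, -6.0]
opening: 46.4
190 [(132, -40), (228, -31), (229, -41), (248, 52), (249, 60)]
200 [(132, -41), (228, -30), (229, -39), (237, 26), (238, 83)]
324 [(113, -39), (114, -22), (121, 73), (122, 35), (131, -40), (228, 32)]
440 [(132, -48), (133, -24), (229, -38), (230, 42), (231, 37)]
450 [(132, -47), (133, -24), (229, -43), (230, -34), (240, 24), (241, 76)]
[578.4   34.9  143.82] [-0.46  0.45 -6.83]
eye y(size),z (np.float64(-13.643550290568626), np.float64(52.662482224082595))
fork y(size),z at y= -16.181859415996 [(np.float64(-13.647226303678337), np.float64(52.51199823034575)), (np.float64(-13.777359333532544), np.float64(52.414016522036476))]
160 [(224, -31), (230, 21), (239, 27), (407, -50), (408, 63), (417, -34), (418, -21), (423, 33), (424, 35)]
180 [(223, -37), (228, 22), (229, 55), (238, -38), (239, 35), (407, -27), (408, 26), (418, -21), (419, -65), (424, 56)]
200 [(224, -22), (225, -30), (231, 33), (239, -24), (240, 41), (406, -56), (407, 23), (417, -39), (422, 21), (423, 52)]
strap_eye [{'pixel': [325.6, 179.5], 'confidence': 0.67}]
fork_bore []
```

View pics/w6.png

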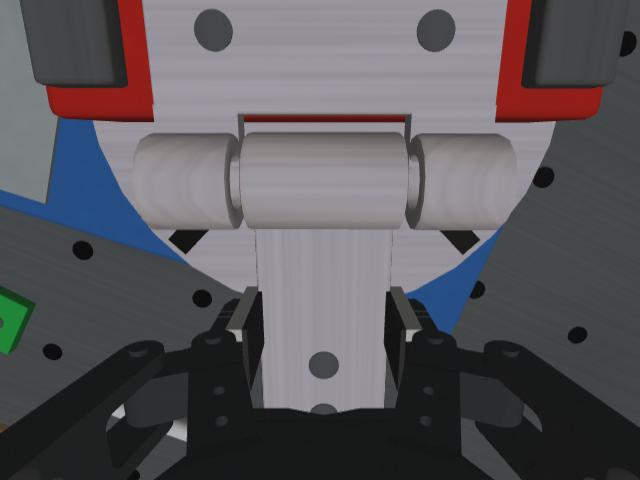

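The eye is centred, coaxial and free: wrist force is just the strap's weight. I'll let it settle briefly and then hand in.

```bash
python3 -m handwheel '[[0,0,0,0],[0,0,0,0],[0,0,0,0],[0,0,0,0],[0,0,0,0],[0,0,0,0]]'; python3 -c "
from cell import ctrl
print(ctrl.sign_off())"
```

```text
t: 15.83
tcp_pos: [578.4, 34.9, 143.8]
ee_rot: [[0.415, -0.0, 0.91], [-0.91, 0.0, 0.415], [-0.0, -1.0, -0.0]]
wrist_force: [0.0, -0.6, -5.5]
opening: 46.8
the job is handed in; nothing more can be done
None
```

The job is handed in at 15.8 s of the 54 s. The stop was pushed fully in first, and the strap leaf is now held with its eye between the two knuckles, lined up for the pin.

- **Stop:** I pressed it down about 8 mm until it bottomed, with force rising to about 20 N. It still looked pushed in when viewed later. Its travel could not be read directly, so this rests on the force, the tip height and the pictures.
- **Line-up:** In the last wrist picture the eye axis matches the knuckle axis to about 0.2 mm in height and depth. The side gaps are even, at 15 and 16 pixels, and the turn matched to within a fraction of a degree.
- **Level:** The strap is level to about 0.7°. I judged this from its apparent width in an earlier picture of the same grip, so it is the least certain check.
- **Holding:** The strap is gripped at 110 N. The wrist shows only the strap's weight, about 6 N, so it is not touching anything, and the pose was steady over the last half second.
- **Disagreements:** Gripper opening reads 46.8 mm on the 50 mm strap, though the picture shows it held square. The wrist camera's absolute distances were off by about 2–3%, so I lined up by comparing eye and knuckles within the same picture.

While closing on the strap, the fingertips touched the table lightly, at about 7 N. I did not move any of the other things.

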